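# Busbar onto the cell pack

## Robot

A 6-joint arm with a two-finger parallel gripper is mounted at the origin on the work surface. World frame = base frame: x ahead of the robot, y to its left, z up, the work surface at z = 0. Lengths are in m, angles in rad, forces in N, time in s.
With the tool pointing down it reaches from about 0.35 to 0.775 m from the base axis. Payload 7.3 kg.
Tool frame: the origin (TCP) lies on the front face of the gripper's body, between the roots of the fingers; the fingertips stand 66 mm ahead of it and the grasp point (between the pads) lies 47 mm ahead of it; z points along the fingers, y is the direction in which the jaws open and shut (so a half turn about z gives the same grasp; the last joint's range is limited). The gripper opens to 92 mm and grips with 3 to 60 N. Pads are 19 mm wide; open, the fingers measure 130 mm over their backs; the gripper's body (75 mm by 190 mm) begins 47 mm behind the grasp point.
Start: joints at [0.995, 0.342, 1.524, -0, 1.275, -0.146], TCP at [0.219, 0.477, 0.292] pointing down, gripper open.
Joint ranges: [-2.53, 2.53], [-0.77, 2.02], [0.04, 2.7], [-1, 4.14], [0.28, 2.66], [-3.11, 3.11]. Speed limits (rad/s): [2.57, 2.57, 3.14, 3.14, 3.14, 3.14].

## Interface

Orientations are given as [roll, pitch, yaw] about the fixed x, y, z axes, in that order (R = Rz(yaw) Ry(pitch) Rx(roll)).
In Python, from cell import observe, read_camera, hand_in, search_frame, tip_of gives the robot as it stands. The module is installed in compiled form; this text tells all that it offers.
- The arm moves only by the tool apply_moves, never from a script. Its argument "motion" is a list of rows, each an object with "offset": the shift along the tool's x, y, z in mm, a list of three; "rotation": the turn, a rotation vector about the tool's x, y, z in rad, a list of three. In form: [{"offset": [x, y, z], "rotation": [rx, ry, rz]}, ...]. A call has 1 to 12 rows; each row shifts and turns the pose as measured when the row begins, along the tool's axes as they then stand; what a row does not reach is not made up. A row lasts 1/12 s, in which the tool goes at most 41.7 mm and 7.16 degrees, less where a joint would pass 70% of its speed; a pose out of reach is approached as far as the arm can. A call with a gripper value outside its range is refused whole. "grip" is the closure, from 0 (fully open) to 1 (shut), set as the call begins (left out, the last holds). The fingers move at their own pace and stop on an object; "grip_force" is the grip in N (left out, the last holds). Time passes only in rows, so rows that do not move let the fingers close. It gives the time, the measured TCP pose, the force and the opening at its end, in the units of the state.
- observe(): the state, without advancing time (a new reading comes with each control period).
- read_camera(name): name is "scene" or "top"; returns a dict with "img" (420x560x3 uint8, red, green, blue), "camera_matrix" (3x3 intrinsics, pixels), "D" ([k1, k2, p1, p2, k3] as OpenCV has them; the pictures are not rectified), "R" (3x3) and "t" (3): a world point X has camera coordinates R X + t. Camera axes: x right, y down, z forward; pixel columns grow to the right and rows downward; lengths in m; the calibration is good to about 2 mm. A picture is of the moment at which its call begins. There is no depth.
- hand_in(): hands the job in, once; it reports no verdict.
Trained networks look in a picture, given as the dict that the camera call returned (one of the last four; its "shot" number tells which), for a name from the list of things; names that differ only in an ending like _2 or _b are one class to them, and where a whole thing is asked for, a point or a joint stands for the part that bears it (a point fixed in the world has none). Each returns a list of dicts, best first, with "score" (0 to 1); they miss things now and then, are a little off and sometimes report something else, mostly with a low value. They report only what shows in the picture. A call takes as long as a camera call. They do not tell look-alikes from the thing itself.
- search_frame(query, picture): "location" ([x, y, z] in m, in world coordinates, good to about 4 mm: the middle of the surface that is visible of it).
- tip_of(query, picture): "location" ([x, y, z] in m, in world coordinates, good to about 4 mm: a listed point, or the origin of a listed thing).
The state is a dict: "time": time; "qpos": joint angles; "qvel": joint speeds; "joint_efforts": joint torques, N m; "tool_pos": TCP position; "tool_rot": TCP orientation; "contact_force": force on the tool from outside, world axes, zero at the start; "torque": the same for the moment, N m; "opening": finger opening in m.
Only numpy, scipy, OpenCV 4.12 (cv2) and the standard library are available. Lean on these libraries where they do the work, as an engineer would, in place of code of your own. Each camera call takes 0.05 s, during which the arm holds its last target.

## Task

Take the long, thin aluminium bar that lies flat on the raised green work plate: slide it out over the plate's edge on the robot's side until its near end sticks well out, grip it by that end and lift it off. Lower it, without dropping it, flat onto the cell pack so that it lies lengthwise along the middle of the pack's top, its far end level with the pack's far edge and the rest sticking out on the robot's side, and let go. Leave the short bar where it lies.

Things in the scene. Friction and masses are not known exactly. Their poses are not given: they have to be found in the camera images.
- long_bar: Long bar: plain flat aluminium, 180 mm long (x), 40 wide (y), 3 thick (z), about 60 g, loose, ends alike. Origin: centre of its underside. Starts flat on the green plate, roughly along the plate's x, near end 10 to 40 mm behind the front edge. Too thin to grip there; slides easily (friction 0.3): press its top with a fingertip (5 to 25 N) and drag. Stays level with under 80 mm sticking out.
- work_plate: Raised green plastic work plate, fixed: 240 mm (x) by 270 mm (y). Origin at bench level under its centre; flat top 60 mm above it. x points away from the robot: front edge (robot's side) at x = -120 mm, free space before it down to the bench. On it lie the long bar, the short bar and a 60 mm square sheet, side by side in any order, all 3 mm thick.
- cell_pack: Cell pack, fixed: two rows of three green cells between grey holders, 120 mm long (x), 80 wide (y), 95 high. Origin at bench level under its centre; flat top 95 mm above it. x points away from the robot: far edge at x = +60 mm, robot-side edge at -60 mm, free space before it. Long bar in place: its centre at x = -30 mm, y = 0, 60 mm of it sticking out on the robot's side.
- short_bar: The short bar, to be left alone: same aluminium, 100 mm long (x), 40 mm wide (y), 3 mm thick, loose, flat on the green plate beside the long bar. Origin at the centre of its underside.
There are look-alikes about, which are no part of the job. Leave any orange or pink look-alike of the long_bar alone.

How it is judged:
By the outcome, as a careful person would: the job done as asked, in the order asked, and still so for the second after the job is handed in, with the robot touching nothing.
It also fails if it takes over 54 s, if anything falls off the work surface, if the arm or the gripper's body presses on something with over 40 N, if the wrist force passes 120 N, or if a joint passes its speed limit or range.

## Working session

There is one attempt and no reset: what is moved stays moved. The work goes in short steps, Python scripts to look and compute and a tool call to move; the robot and the scene stay as the last step left them, time stands still between calls to the robot, and variables do not carry over. Pictures are saved under pics/ and viewed, and the job is handed in when it is done.

Besides the shell and the picture viewer there is one more tool, called after ">>>" in YAML: its name, and indented under it one key for each argument. apply_moves: Moves the arm, as the interface text tells. Its arguments: {"type":"object","properties":{"motion":{"type":"array"},"grip":{"type":"number"},"grip_force":{"type":"number"}},"required":["motion"]}

```bash
mkdir -p pics; cat > h.py <<'E'
import numpy as np, cv2
from cell import *
def save(p,n): cv2.imwrite('pics/'+n,p['img'][:,:,::-1])
def ray(p,uv,z):
    K=np.array(p['camera_matrix']);D=np.array(p['D'],float);R=np.array(p['R']);t=np.array(p['t'])
    u=cv2.undistortPoints(np.array(uv,float).reshape(-1,1,2),K,D).reshape(-1,2)
    d=np.c_[u,np.ones(len(u))]@R; c=-R.T@t
    return c+d*((z-c[2])/d[:,2])[:,None]
def proj(p,X):
    R=np.array(p['R']);t=np.array(p['t'])
    return cv2.projectPoints(np.array(X,float).reshape(-1,1,3),cv2.Rodrigues(R)[0],t,np.array(p['camera_matrix']),np.array(p['D'],float))[0].reshape(-1,2)
E
python3 - <<'E'
from h import *
s=observe();print({k:np.round(v,3).tolist() for k,v in s.items()})
for c in('top','scene'):
    p=read_camera(c);save(p,c+'0.png')
    print(c,np.round(-np.array(p['R']).T@p['t'],3))
    for q in('long_bar','work_plate','cell_pack','short_bar'):
        for f in(search_frame,tip_of):
            print(q,f.__name__,[(np.round(r['location'],3).tolist(),round(r['score'],2)) for r in f(q,p)])
E
```

```text
{'time': 0.0, 'qpos': [0.995, 0.343, 1.525, 0.0, 1.275, -0.146], 'qvel': [-0.0, -0.0, 0.001, -0.001, -0.0, -0.0], 'joint_efforts': [0.0, -43.126, -24.421, 0.072, 0.056, -0.0], 'tool_pos': [0.219, 0.477, 0.292], 'tool_rot': [-3.14, -0.0, 2.712], 'contact_force': [-0.643, -0.279, 0.18], 'torque': [0.026, -0.011, 0.057], 'opening': 0.092}
top [0.389 0.002 0.887]
long_bar call [([0.386, 0.012, 0.003], 0.85), ([0.674, 0.088, 0.064], 0.76), ([0.356, 0.233, 0.001], 0.6)]
long_bar call [([0.358, 0.236, -0.001], 0.96), ([0.384, 0.016, 0.0], 0.95), ([0.674, 0.09, 0.06], 0.76)]
work_plate call [([0.63, 0.17, 0.061], 0.68)]
work_plate call []
cell_pack call [([0.596, -0.136, 0.098], 0.71)]
cell_pack call [([0.6, -0.139, 0.001], 0.64)]
short_bar call [([0.634, 0.247, 0.063], 0.6)]
short_bar call [([0.637, 0.246, 0.059], 0.95)]
scene [0.921 0.305 0.884]
long_bar call [([0.686, 0.089, 0.062], 0.73), ([0.388, 0.02, 0.003], 0.71), ([0.362, 0.229, 0.004], 0.67)]
long_bar call [([0.679, 0.088, 0.061], 0.82), ([0.358, 0.232, -0.002], 0.82), ([0.383, 0.015, 0.002], 0.73)]
work_plate call [([0.657, 0.178, 0.058], 0.66)]
work_plate call []
cell_pack call [([0.608, -0.122, 0.092], 0.87), ([0.639, 0.245, 0.062], 0.56)]
cell_pack call [([0.601, -0.142, -0.003], 0.95)]
short_bar call [([0.639, 0.245, 0.06], 0.69)]
short_bar call [([0.599, -0.14, 0.001], 0.6), ([0.636, 0.244, 0.056], 0.58)]
```

View pics/top0.png

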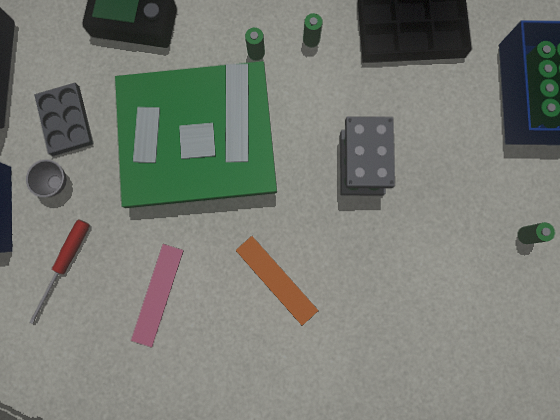

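View pics/scene0.png

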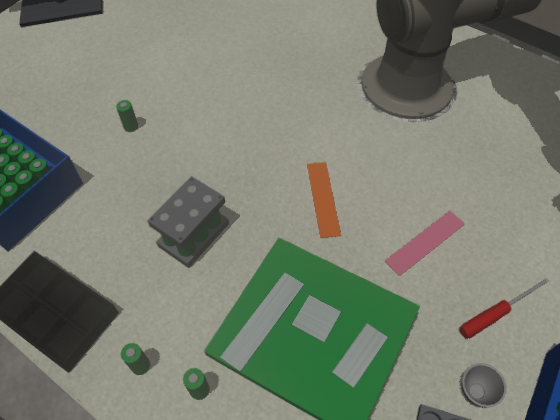

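Top view: the long bar spans columns 226–248, rows 64–161 on the green plate; the square is at (197,140), the short bar at (146,135) and the pack top at (370,152). The pink and orange bars lie on the bench. Next I'll measure them in detail.

```bash
python3 - <<'E'
from h import *
p=read_camera('top');im=p['img'];save(p,'top1.png')
hsv=cv2.cvtColor(im,cv2.COLOR_RGB2HSV)
g=((hsv[:,:,0]>50)&(hsv[:,:,0]<75)&(hsv[:,:,1]>120)).astype(np.uint8)
n,l,st,c=cv2.connectedComponentsWithStats(g)
def rect(mask,z,name):
    cs=max(cv2.findContours(mask.astype(np.uint8),0,1)[0],key=cv2.contourArea)
    w=ray(p,cs.reshape(-1,2),z)[:,:2]
    r=cv2.minAreaRect((w*1000).astype(np.float32))
    print(name,r,'\n',cv2.boxPoints(r).round(1).tolist(), len(cs))
    return cs
sub=np.zeros_like(g)
k=1+np.argmax(st[1:,4]); pl=(l==k); 
rect(pl,0.06,'plate')
v=hsv[:,:,2]; s=hsv[:,:,1]
b=np.zeros_like(g); b[60:175,218:258]=(s[60:175,218:258]<75)
b=b*(v>90); 
hull=np.zeros_like(g); cs=max(cv2.findContours(pl.astype(np.uint8),0,1)[0],key=cv2.contourArea); cv2.fillPoly(hull,[cv2.convexHull(cs)],1)
b=b*hull
rect(b,0.063,'long')
e=np.zeros_like(g); e[112:192,340:400]=((v[112:192,340:400]>70)&(v[112:192,340:400]<100))
print(v[150,335:405],v[105:200,372])
crop=im[50:200,210:410];cv2.imwrite('pics/crop.png',cv2.resize(crop[:,:,::-1],None,fx=4,fy=4,interpolation=0))
E
```

```text
plate ((639.1262817382812, 162.1640167236328), (237.8508758544922, 267.05426025390625), 6.120243072509766) 
 [[506.6000061035156, 282.29998779296875], [535.0999755859375, 16.700000762939453], [771.5999755859375, 42.099998474121094], [743.0999755859375, 307.6000061035156]] 754
long ((676.5099487304688, 87.44953918457031), (179.7137451171875, 37.5679817199707), 1.0684475898742676) 
 [[586.2999877929688, 104.5999984741211], [587.0, 67.0], [766.7000122070312, 70.30000305175781], [766.0, 107.9000015258789]] 235
[146 141  82  89  88  56  52  62  59  60  48  51  87  94  94  95  94  91
  91  93 134 135 135 135 133 134 136 135 130 109  91  93  90  92  93  91
  91  96  92  91  90  94 116 133 133 133 131 130 133 132 126 113  88  93
  92  90  89  90  92 118 150 146 143 143 146 145 141 139 144 146] [144 141 141 144 149 145 143 140 144 146 150 120  91  90  93  92  91  91
  93  93  92  94  92  93  91  93  92  92  91  92  93  93  95  90  93  93
  92  91  91  93  93  94  92  92  92  96  89  94  91  93  92  92  94  93
  93  90  91  91  89  94  90  92  92  92  92  91  91  92  92  89  93  90
  92  93  91  91  91  92  91  96  80  56  46  49  52  58  57  61  58  52
  61  82  86  87  85]
```

View pics/crop.png

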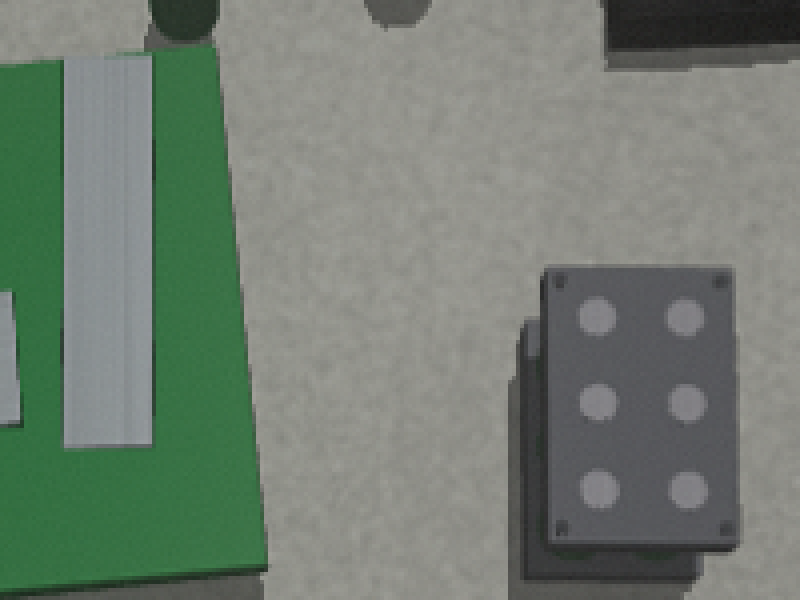

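```bash
python3 - <<'E'
from h import *
p=read_camera('top')
c=np.array([(543,267),(735,267),(739,547),(547,547)])/4+[210,50]-0.5
c2=np.array([(543,267),(735,267),(739,543),(547,543)])/4+[210,50]-0.5
w=ray(p,c2,0.095);print(w.round(4).tolist(),w.mean(0))
d=np.array([(597,316),(686,316),(597,402),(687,402),(599,489),(688,489)])/4+[210,50]-.5
w=ray(p,d,0.095);print(w.round(4).tolist(),w.mean(0))
v=(w[0]+w[1]-w[4]-w[5]);print('yaw',np.degrees(np.arctan2(v[1],v[0])))
q=read_camera('scene');im=q['img'];crop=im[165:280,140:260];cv2.imwrite('pics/crop2.png',cv2.resize(crop[:,:,::-1],None,fx=5,fy=5,interpolation=0))
E
```

```text
[[0.6577, -0.0998, 0.095], [0.6583, -0.1808, 0.095], [0.54, -0.1794, 0.095], [0.5394, -0.1001, 0.095]] [ 0.59886681 -0.14001107  0.095     ]
[[0.6365, -0.1222, 0.095], [0.6368, -0.1596, 0.095], [0.5994, -0.1216, 0.095], [0.5996, -0.1592, 0.095], [0.5623, -0.1219, 0.095], [0.5626, -0.1588, 0.095]] [ 0.59953642 -0.14056216  0.095     ]
yaw -0.4329877725277549
```

View pics/crop2.png

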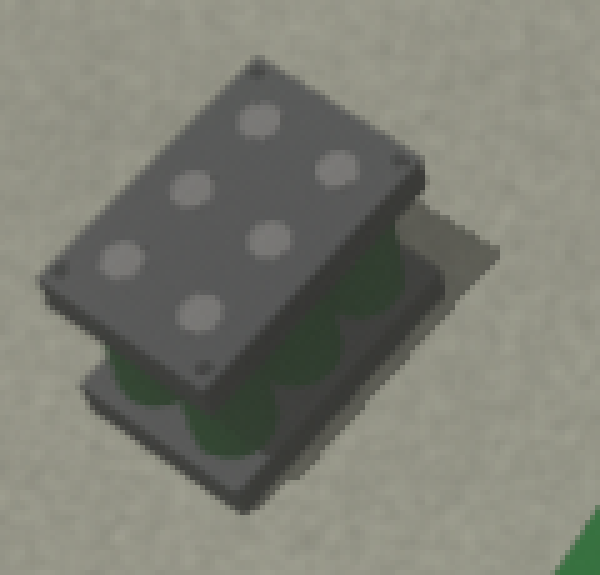

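```bash
python3 - <<'E'
from h import *
q=read_camera('scene')
d=np.array([(123,260),(200,313),(192,188),(269,240),(259,120),(337,168)])/5+[140,165]-.5
w=ray(q,d,0.095);print(w.round(4).tolist(),w.mean(0))
v=(w[0]+w[1]-w[4]-w[5]);print('yaw',np.degrees(np.arctan2(v[1],v[0])))
im=q['img'];crop=im[265:380,200:320];cv2.imwrite('pics/crop3.png',cv2.resize(crop[:,:,::-1],None,fx=5,fy=5,interpolation=0))
E
```

```text
[[0.6356, -0.159, 0.095], [0.6361, -0.1222, 0.095], [0.5984, -0.1596, 0.095], [0.5992, -0.1224, 0.095], [0.5618, -0.1596, 0.095], [0.5615, -0.1226, 0.095]] [ 0.59876048 -0.14090684  0.095     ]
yaw 0.37403554445762066
```

View pics/crop3.png

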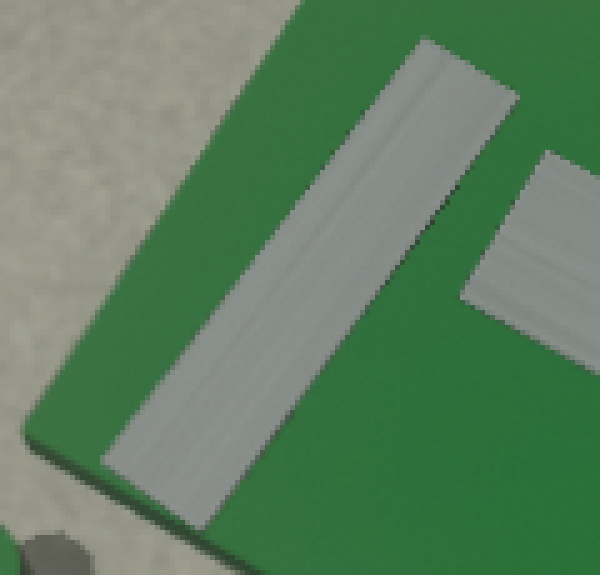

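Both cameras agree on the pack: centre (0.599, -0.1405), yaw about 0. The long bar's centre is (0.6765, 0.0875) with yaw about 1°, and its near end is about 59 mm behind the front edge. That is further back than the task says, but both views show it. My plan is to press with closed fingertips and drag the bar about 122 mm towards the robot.

>>> apply_moves:
  motion:
    - {"offset": [0,0,0],"rotation": [0,0,-0.108]}
    - {"offset": [0,0,0],"rotation": [0,0,-0.108]}
    - {"offset": [0,0,0],"rotation": [0,0,-0.108]}
    - {"offset": [0,0,0],"rotation": [0,0,-0.108]}
    - {"offset": [-32,-26,0],"rotation": [0,0,0]}
    - {"offset": [-32,-26,0],"rotation": [0,0,0]}
    - {"offset": [-32,-26,0],"rotation": [0,0,0]}
    - {"offset": [-32,-26,0],"rotation": [0,0,0]}
    - {"offset": [-32,-26,0],"rotation": [0,0,0]}
    - {"offset": [-32,-26,0],"rotation": [0,0,0]}
    - {"offset": [-32,-26,0],"rotation": [0,0,0]}
    - {"offset": [-32,-26,0],"rotation": [0,0,0]}
  grip: 1
  grip_force: 20

```text
time: 2.1
tool_pos: [0.4802, 0.277, 0.2922]
tool_rot: [3.137, 0.0, -3.101]
contact_force: [0.1, 0.0, 0.1]
opening: 0.0164
```

>>> apply_moves:
  motion:
    - {"offset": [-28,-23,0],"rotation": [0,0,0.02]}
    - {"offset": [-28,-23,0],"rotation": [0,0,0.02]}
    - {"offset": [-28,-24,10],"rotation": [0,0,0]}
    - {"offset": [-28,-24,20],"rotation": [0,0,0]}
    - {"offset": [-28,-24,20],"rotation": [0,0,0]}
    - {"offset": [-28,-24,20],"rotation": [0,0,0]}
    - {"offset": [-28,-24,20],"rotation": [0,0,0]}
    - {"offset": [-28,-24,20],"rotation": [0,0,0]}
    - {"offset": [0,0,10],"rotation": [0,0,0]}
    - {"offset": [0,0,0],"rotation": [0,0,0]}

```text
time: 2.93
tool_pos: [0.7146, 0.0759, 0.1705]
tool_rot: [3.136, 0.006, 3.131]
contact_force: [-1.1, 0.7, -0.6]
opening: 0.0007
```

>>> apply_moves:
  motion:
    - {"offset": [5,4,8],"rotation": [0,0,0]}
    - {"offset": [5,4,8],"rotation": [0,0,0]}
    - {"offset": [4,3,8],"rotation": [0,0,0]}
    - {"offset": [0,0,5],"rotation": [0,0,0]}
    - {"offset": [0,0,3],"rotation": [0,0,0]}
    - {"offset": [0,0,0],"rotation": [0,0,0]}

```text
time: 3.43
tool_pos: [0.6988, 0.0902, 0.1383]
tool_rot: [3.136, 0.006, 3.133]
contact_force: [-0.6, 0.1, -0.4]
opening: 0.0004
```

```bash
python3 - <<'E'
from h import *
p=read_camera('scene');save(p,'s2.png');s=observe();print(s['tool_pos'],s['tool_rot'],s['contact_force'])
E
```

```text
[0.69911069 0.09017902 0.13881493] [3.1361774  0.00705782 3.13277417] [-0.00375553  0.29178766  0.20698277]
```

View pics/s2.png

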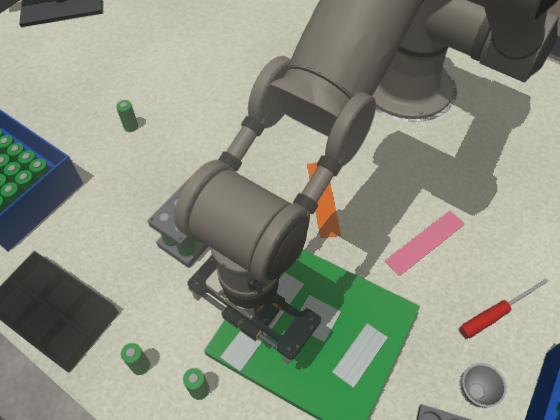

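Fingertips (about pixel 265,325) stand over the bar, roughly 10 mm above it. I'll lower in small steps until it touches.

>>> apply_moves:
  motion:
    - {"offset": [0,-2,4],"rotation": [0,0,0]}
    - {"offset": [0,0,3],"rotation": [0,0,0]}
    - {"offset": [0,0,1.5],"rotation": [0,0,0]}
    - {"offset": [0,0,1],"rotation": [0,0,0]}

```text
time: 3.82
tool_pos: [0.7003, 0.0883, 0.131]
tool_rot: [3.136, 0.012, 3.133]
contact_force: [0.1, -0.4, -0.2]
opening: 0.0002
```

>>> apply_moves:
  motion:
    - {"offset": [0,0,1],"rotation": [0,0,0]}
    - {"offset": [0,0,1],"rotation": [0,0,0]}

```text
time: 3.98
tool_pos: [0.7005, 0.0881, 0.1289]
tool_rot: [3.136, 0.012, 3.133]
contact_force: [0.0, 0.9, 1.9]
opening: 0.0005
```

>>> apply_moves:
  motion:
    - {"offset": [0,0,1],"rotation": [0,0,0]}

```text
time: 4.07
tool_pos: [0.7008, 0.088, 0.1288]
tool_rot: [3.136, 0.013, 3.133]
contact_force: [-2.4, 0.5, 10.4]
opening: 0.0003
```

>>> apply_moves:
  motion:
    - {"offset": [4,0,1],"rotation": [0,0,0]}
    - {"offset": [6,0,1],"rotation": [0,0,0]}
    - {"offset": [6,0,1],"rotation": [0,0,0]}

```text
time: 4.32
tool_pos: [0.6876, 0.0879, 0.1289]
tool_rot: [3.136, 0.023, 3.132]
contact_force: [1.5, -0.5, 5.0]
opening: 0.0005
```

>>> apply_moves:
  motion:
    - {"offset": [7,0,1.3],"rotation": [0,0.004,0]}
    - {"offset": [7,0,1.3],"rotation": [0,0.004,0]}
    - {"offset": [7,0,1.3],"rotation": [0,0.004,0]}
    - {"offset": [7,0,1.3],"rotation": [0,0.004,0]}
    - {"offset": [7,0,1.3],"rotation": [0,0.004,0]}

```text
time: 4.73
tool_pos: [0.6557, 0.0881, 0.1288]
tool_rot: [3.135, 0.023, 3.132]
contact_force: [2.4, -0.8, 5.5]
opening: 0.0003
```

```bash
python3 - <<'E'
from h import *
p=read_camera('scene');save(p,'s3.png');print(observe()['contact_force'])
E
```

```text
[-1.69921792  0.03647551  6.31282664]
```

View pics/s3.png

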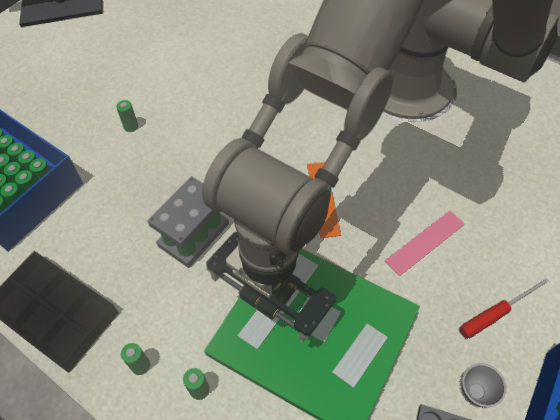

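The bar is following: its far end is now near (250,340). I'll keep dragging.

>>> apply_moves:
  motion:
    - {"offset": [7,0,1.3],"rotation": [0,0.006,0]}
    - {"offset": [7,0,1.3],"rotation": [0,0.006,0]}
    - {"offset": [7,0,1.3],"rotation": [0,0.006,0]}
    - {"offset": [7,0,1.3],"rotation": [0,0.006,0]}
    - {"offset": [7,0,1.3],"rotation": [0,0.006,0]}
    - {"offset": [7,0,1.3],"rotation": [0,0.006,0]}
    - {"offset": [7,0,1.3],"rotation": [0,0.006,0]}
    - {"offset": [7,0,1.3],"rotation": [0,0.006,0]}

```text
time: 5.45
tool_pos: [0.6034, 0.0884, 0.1288]
tool_rot: [3.135, 0.004, 3.132]
contact_force: [1.2, 0.7, 6.6]
opening: 0.0003
```

```bash
python3 - <<'E'
from h import *
p=read_camera('scene');save(p,'s4.png');p=read_camera('top');save(p,'t4.png');print(observe()['contact_force'])
E
```

```text
[-1.14572429  0.06191627  9.22027217]
```

View pics/s4.png

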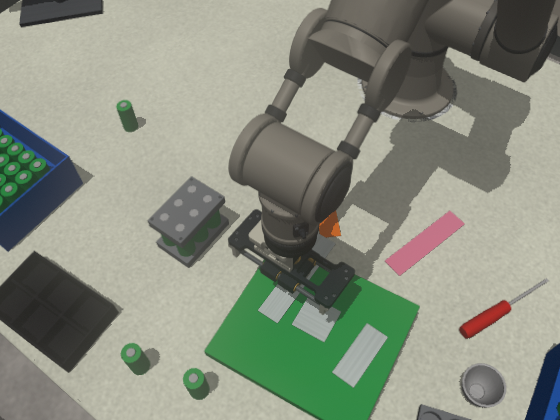

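View pics/t4.png

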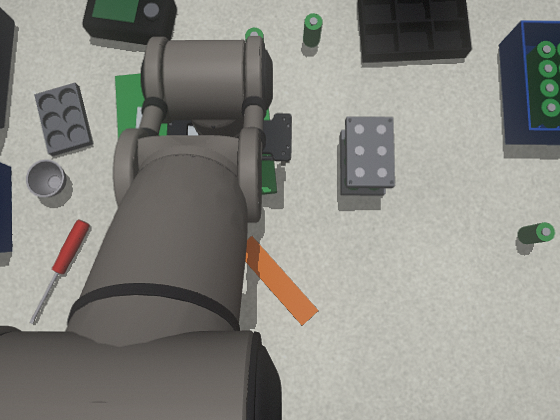

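```bash
python3 - <<'E'
from h import *
im=cv2.imread('pics/s4.png');crop=im[255:355,220:350];cv2.imwrite('pics/crop4.png',cv2.resize(crop,None,fx=5,fy=5,interpolation=0))
E
```

```text
(no output)
```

View pics/crop4.png

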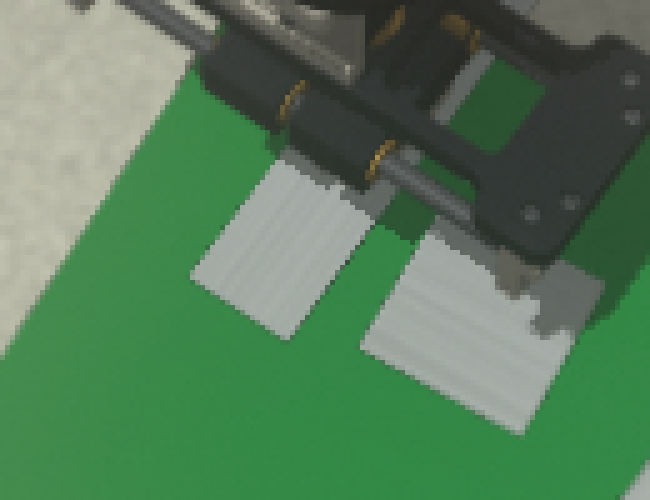

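```bash
python3 - <<'E'
from h import *
p=read_camera('scene')
print(ray(p,np.array([(190,277),(289,340),(377,222),(362,347),(428,228)])/5+[220,255]-.5,0.063))
E
```

```text
[[0.6692835  0.07089731 0.063     ]
 [0.66800713 0.11002079 0.063     ]
 [0.61762945 0.10950947 0.063     ]
 [0.65621877 0.13055978 0.063     ]
 [0.60958548 0.12445361 0.063     ]]
```

The far end is at x=0.669, so the near end is at 0.489 and the overhang is about 38 mm. There's no slip. I'll drag it 26 mm more and then lift.

>>> apply_moves:
  motion:
    - {"offset": [7,0,1.3],"rotation": [0,0.001,0]}
    - {"offset": [7,0,1.3],"rotation": [0,0.001,0]}
    - {"offset": [7,0,1.3],"rotation": [0,0.001,0]}
    - {"offset": [5,0,1.3],"rotation": [0,0.001,0]}
    - {"offset": [0,0,0],"rotation": [0,0,0]}
    - {"offset": [0,0,-5],"rotation": [0,0,0]}
    - {"offset": [0,0,-20],"rotation": [0,0,0]}
    - {"offset": [0,0,-30],"rotation": [0,0,0]}
    - {"offset": [0,0,-30],"rotation": [0,0,0]}

```text
time: 6.35
tool_pos: [0.5724, 0.0879, 0.2095]
tool_rot: [3.135, -0.004, 3.132]
contact_force: [0.3, 0.5, -0.1]
opening: 0.0005
```

```bash
python3 - <<'E'
from h import *
p=read_camera('scene');save(p,'s5.png');
E
```

```text
(no output)
```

View pics/s5.png

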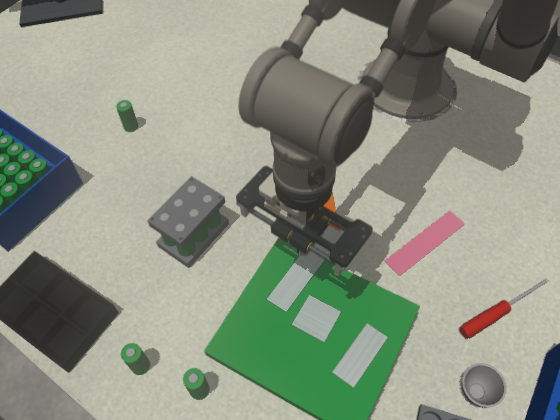

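```bash
python3 - <<'E'
from h import *
im=cv2.imread('pics/s5.png');crop=im[210:330,230:390];cv2.imwrite('pics/crop5.png',cv2.resize(crop,None,fx=5,fy=5,interpolation=0))
E
```

```text
(no output)
```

View pics/crop5.png

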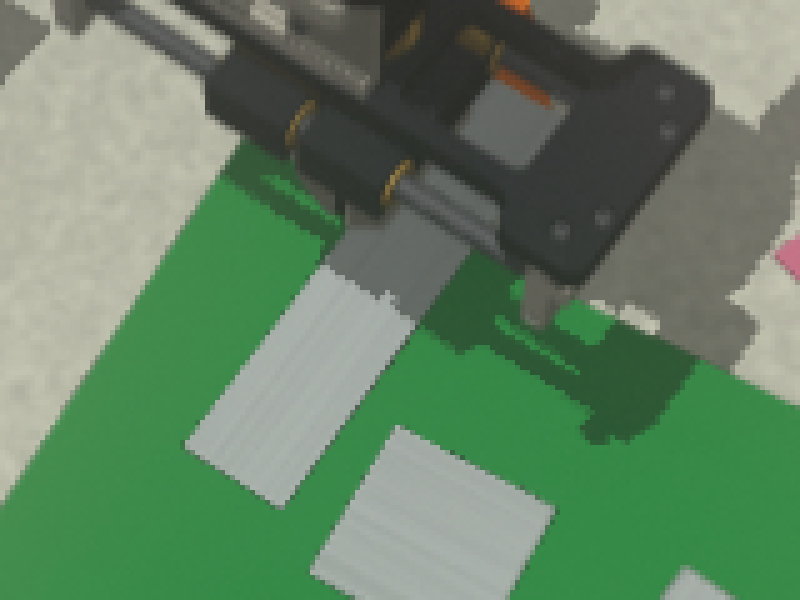

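>>> apply_moves:
  motion:
    - {"offset": [20,0,0],"rotation": [0,0,0]}
    - {"offset": [25,0,0],"rotation": [0,0,0]}
    - {"offset": [20,0,0],"rotation": [0,0,0]}
    - {"offset": [10,0,0],"rotation": [0,0,0]}
    - {"offset": [5,0,0],"rotation": [0,0,0]}
    - {"offset": [0,0,0],"rotation": [0,0,0]}
  grip: 0

```text
time: 6.9
tool_pos: [0.492, 0.0886, 0.2184]
tool_rot: [3.135, 0.011, 3.131]
contact_force: [-0.5, 0.0, 0.5]
opening: 0.0357
```

```bash
python3 - <<'E'
from h import *
p=read_camera('scene');save(p,'s6.png')
w=ray(p,np.array([(184,446),(282,508),(325,265),(472,252)])/5+[230,210]-.5,0.063);print(w)
print('yaws',[np.degrees(np.arctan2(*(a-b)[1::-1])) for a,b in((w[0],w[2]),(w[1],w[3]))])
crop=p['img'][180:330,230:390,::-1];cv2.imwrite('pics/crop6.png',cv2.resize(crop,None,fx=4,fy=4,interpolation=0))
E
```

```text
[[0.64492371 0.07079307 0.063     ]
 [0.64387597 0.10990024 0.063     ]
 [0.56246439 0.07016713 0.063     ]
 [0.52883439 0.10862029 0.063     ]]
yaws [np.float64(0.43492002205214086), np.float64(0.637447569837683)]
```

View pics/crop6.png

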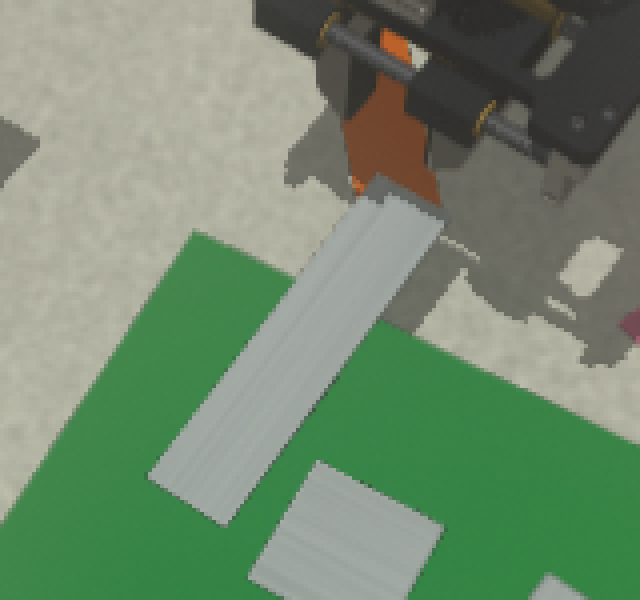

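```bash
python3 - <<'E'
from h import *
p=read_camera('scene')
w=ray(p,np.array([(375,176),(446,217),(149,478),(226,526),(301,275),(377,320)])/4+[230,180]-.5,0.063);print(w.round(4), w[:4].mean(0))
print('yaws',[np.degrees(np.arctan2(*(a-b)[1::-1])) for a,b in((w[2],w[0]),(w[3],w[1]))])
print(ray(p,np.array([[301,275],[377,320]])/4+[230,180]-.5,.06))
E
```

```text
[[0.4676 0.0672 0.063 ]
 [0.4672 0.1047 0.063 ]
 [0.6449 0.0717 0.063 ]
 [0.6436 0.1099 0.063 ]
 [0.5291 0.0687 0.063 ]
 [0.5283 0.108  0.063 ]] [0.55585981 0.08836997 0.063     ]
yaws [np.float64(1.4733365546783863), np.float64(1.7086926456237466)]
[[0.52762135 0.06785845 0.06      ]
 [0.52689824 0.10726081 0.06      ]]
```

The near end is at about x=0.465, giving an overhang of about 62 mm. The bar's yaw is about 1.3° and it lies level. I'll grasp its sides at x=0.490, y=0.087.

>>> apply_moves:
  motion:
    - {"offset": [1,-0.5,0],"rotation": [0.003,0.005,-0.015]}
    - {"offset": [1,-0.5,0],"rotation": [0.003,0.006,-0.015]}
    - {"offset": [0,-0.5,10],"rotation": [0,0,0]}
    - {"offset": [0,0,15],"rotation": [0,0,0]}
    - {"offset": [0,0,15],"rotation": [0,0,0]}
    - {"offset": [0,0,10],"rotation": [0,0,0]}
    - {"offset": [0,0,0],"rotation": [0,0,0]}
  grip: 0

```text
time: 7.58
tool_pos: [0.495, 0.0864, 0.1638]
tool_rot: [-3.141, 0.002, -3.118]
contact_force: [0.3, -0.5, 0.3]
opening: 0.0894
```

>>> apply_moves:
  motion:
    - {"offset": [2,0,6],"rotation": [0,0,0]}
    - {"offset": [2,0,10],"rotation": [0,0,0]}
    - {"offset": [1,0,12],"rotation": [0,0,0]}
    - {"offset": [0,0,12],"rotation": [0,0,0]}
    - {"offset": [0,0,8],"rotation": [0,0,0]}
    - {"offset": [0,0,3],"rotation": [0,0,0]}
    - {"offset": [0,0,0],"rotation": [0,0,0]}

```text
time: 8.17
tool_pos: [0.4909, 0.086, 0.1091]
tool_rot: [-3.141, 0.003, -3.118]
contact_force: [0.9, 0.5, 0.2]
opening: 0.0921
```

```bash
python3 - <<'E'
from h import *
p=read_camera('scene');save(p,'s7.png')
crop=p['img'][180:330,230:390,::-1];cv2.imwrite('pics/crop7.png',cv2.resize(crop,None,fx=4,fy=4,interpolation=0))
s=observe();print(s['tool_pos'],s['contact_force'])
E
```

```text
[0.49103304 0.08602519 0.10937965] [ 0.13094072 -0.46500644 -0.08391464]
```

View pics/crop7.png

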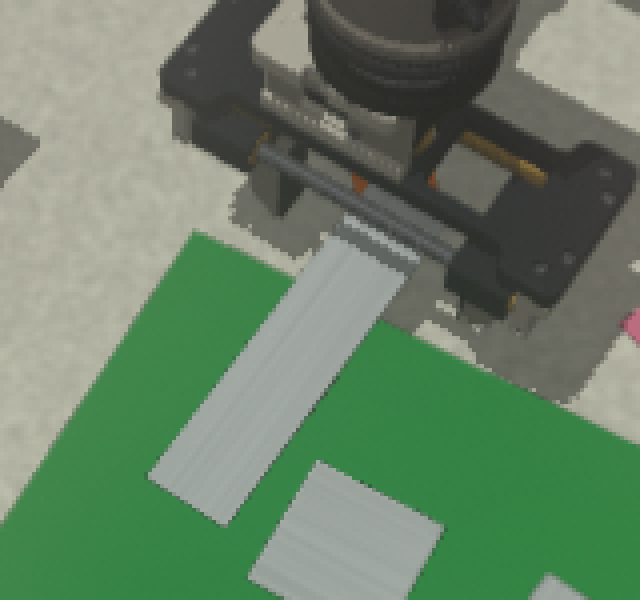

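The fingers straddle the overhanging end and sit clear of the plate. Closing now.

>>> apply_moves:
  motion:
    - {"offset": [0,0,0],"rotation": [0,0,0]}
    - {"offset": [0,0,0],"rotation": [0,0,0]}
    - {"offset": [0,0,0],"rotation": [0,0,0]}
    - {"offset": [0,0,0],"rotation": [0,0,0]}
    - {"offset": [0,0,0],"rotation": [0,0,0]}
    - {"offset": [0,0,0],"rotation": [0,0,0]}
    - {"offset": [0,0,0],"rotation": [0,0,0]}
    - {"offset": [0,0,0],"rotation": [0,0,0]}
    - {"offset": [0,0,0],"rotation": [0,0,0]}
  grip: 1
  grip_force: 40

```text
time: 8.97
tool_pos: [0.4927, 0.0861, 0.1123]
tool_rot: [-3.141, 0.009, -3.118]
contact_force: [0.1, -0.9, -0.5]
opening: 0.0385
```

>>> apply_moves:
  motion:
    - {"offset": [0,0,-4],"rotation": [0,0,0]}
    - {"offset": [0,0,-8],"rotation": [0,0,0]}
    - {"offset": [0,0,-8],"rotation": [0,0,0]}
    - {"offset": [0,0,-8],"rotation": [0,0,0]}
    - {"offset": [0,0,-8],"rotation": [0,0,0]}

```text
time: 9.38
tool_pos: [0.4913, 0.0861, 0.15]
tool_rot: [-3.141, 0.005, -3.118]
contact_force: [0.1, 0.5, -1.0]
opening: 0.0383
```

```bash
python3 - <<'E'
from h import *
p=read_camera('scene');save(p,'s8.png')
crop=p['img'][150:350,200:400,::-1];cv2.imwrite('pics/crop8.png',cv2.resize(crop,None,fx=3,fy=3,interpolation=0))
s=observe();print(s['tool_pos'],s['contact_force'],s['torque'],s['opening'])
E
```

```text
[0.49221558 0.08612768 0.15165866] [1.7763181  0.64924948 0.34602762] [ 0.01610177 -0.01766717  0.00416461] 0.03852712767973461
```

View pics/crop8.png

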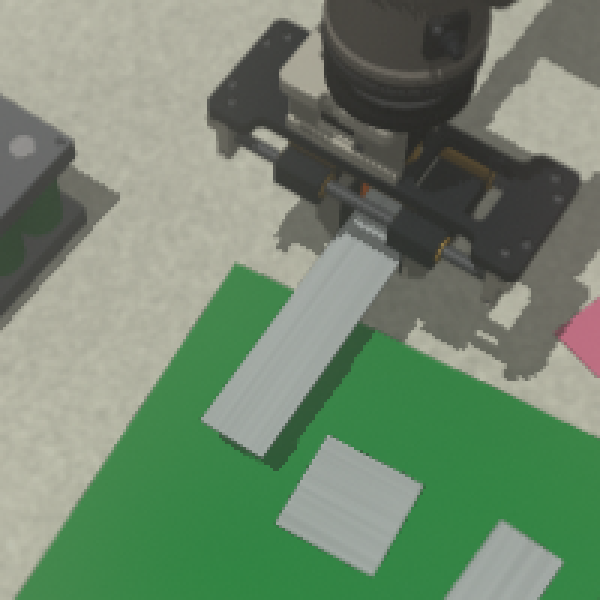

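```bash
python3 - <<'E'
from h import *
from scipy.optimize import least_squares
p=read_camera('scene')
obs=np.array([(202,420),(264,457)])/3+[200,150]-.5
g=np.array([0.4915,0.0865]); L=0.645-0.4905
zb=0.063+ (0.1515-0.1123)
for th in np.radians(range(-2,20,2)):
    X=[[g[0]+L*np.cos(th),g[1]+L*np.sin(.02)+s*0.0195,zb-L*np.sin(th)] for s in(-1,1)]
    print(round(np.degrees(th)),proj(p,X).round(1).tolist())
print(obs)
E
```

```text
-2 [[264.8, 287.5], [284.8, 300.8]]
0 [[264.8, 289.0], [284.7, 302.2]]
2 [[265.0, 290.4], [284.8, 303.5]]
4 [[265.2, 291.6], [284.9, 304.7]]
6 [[265.4, 292.8], [285.0, 305.9]]
8 [[265.8, 293.9], [285.3, 306.9]]
10 [[266.2, 294.8], [285.6, 307.8]]
12 [[266.7, 295.7], [285.9, 308.6]]
14 [[267.2, 296.4], [286.4, 309.3]]
16 [[267.8, 297.1], [286.9, 309.8]]
18 [[268.4, 297.6], [287.4, 310.3]]
[[266.83333333 289.5       ]
 [287.5        301.83333333]]
```

The bar is off the plate and looks about level. I'll raise it more, then check with both cameras.

>>> apply_moves:
  motion:
    - {"offset": [0,0,-8],"rotation": [0,0.004,0.012]}
    - {"offset": [0,0,-12],"rotation": [0,0.003,0.012]}
    - {"offset": [0,0,-15],"rotation": [0,0,0]}
    - {"offset": [0,0,-12],"rotation": [0,0,0]}
    - {"offset": [0,-5,-5],"rotation": [0,0,0]}
    - {"offset": [0,-12,0],"rotation": [0,0,0]}
    - {"offset": [0,-18,0],"rotation": [0,0,0]}
    - {"offset": [0,-20,0],"rotation": [0,0,0]}
    - {"offset": [0,-20,0],"rotation": [0,0,0]}
    - {"offset": [0,-20,0],"rotation": [0,0,0]}
    - {"offset": [0,-15,0],"rotation": [0,0,0]}
    - {"offset": [0,-8,0],"rotation": [0,0,0]}

```text
time: 10.48
tool_pos: [0.4889, -0.0401, 0.2018]
tool_rot: [-3.141, -0.003, -3.139]
contact_force: [0.4, 0.4, -1.0]
opening: 0.0386
```

```bash
python3 - <<'E'
from h import *
s=observe();print(s['tool_pos'],s['tool_rot'],s['contact_force'],s['torque'],s['opening'])
p=read_camera('scene');save(p,'s9.png')
q=read_camera('top');save(q,'t9.png')
E
```

```text
[ 0.48892948 -0.04014635  0.2018088 ] [-3.14083325 -0.00339745 -3.13863596] [ 0.35259409  0.37173639 -1.03655583] [0.03043946 0.05162058 0.00645247] 0.038633699294337076
```

View pics/s9.png

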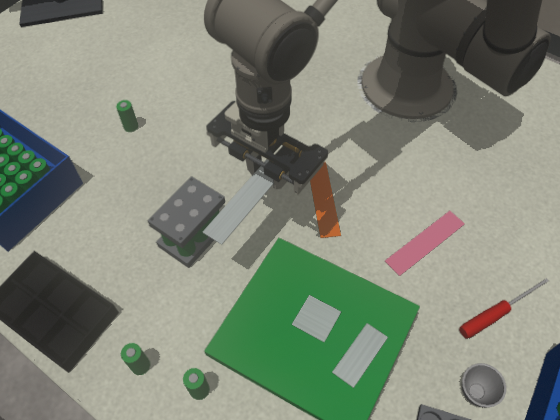

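View pics/t9.png

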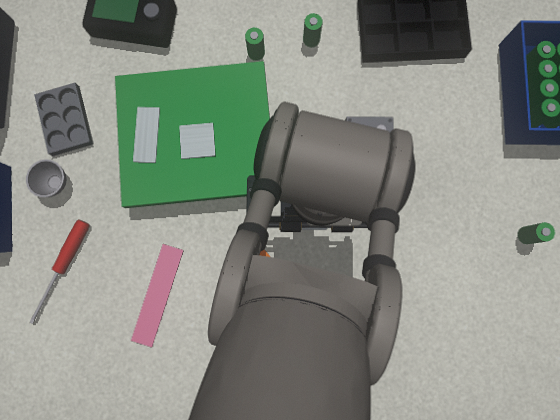

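```bash
cat > fit.py <<'E'
from h import *
E
python3 - <<'E'
import cv2
im=cv2.imread('pics/s9.png')[150:260,190:310]
cv2.imwrite('pics/crop9.png',cv2.resize(im,None,fx=6,fy=5.4 and 6,interpolation=0)[:600])
E
```

```text
(no output)
```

View pics/crop9.png

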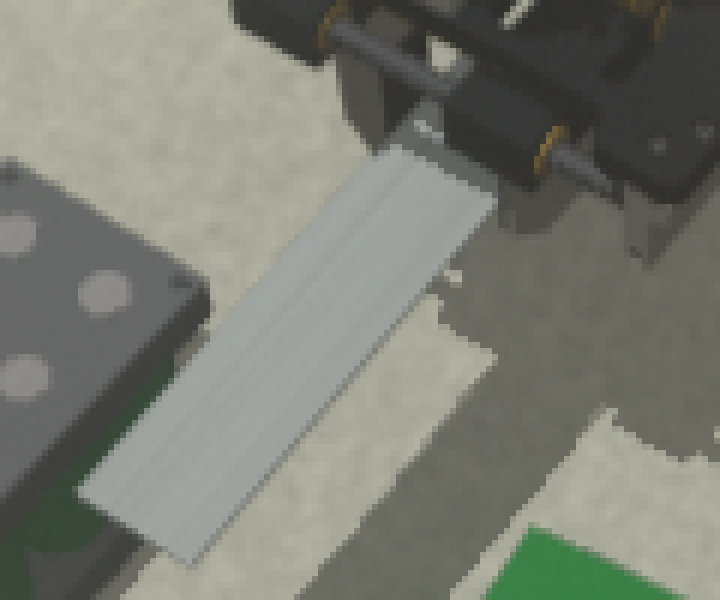

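```bash
cat > fit.py <<'E'
from h import *
from scipy.optimize import least_squares
def fit(p,tcp,px,L0=0.1535,W=0.02):
    # px: far right(-y) corner, far left(+y) corner, pt on -y side, pt on +y side ; params L,yc,yaw,pitch(down +),
    def res(a,out=False):
        L,yc,yaw,th=a
        def P(s,w): return [tcp[0]+s*np.cos(th)*np.cos(yaw)-w*np.sin(yaw),yc+s*np.cos(th)*np.sin(yaw)+w*np.cos(yaw),tcp[2]-0.0493-s*np.sin(th)]
        r=list((proj(p,[P(L,-W),P(L,W)])-px[:2]).ravel())
        for k,w in((2,-W),(3,W)):
            a0,b0=proj(p,[P(0,w),P(L,w)]);d=(b0-a0)/np.linalg.norm(b0-a0);e=px[k]-a0;r.append(d[0]*e[1]-d[1]*e[0])
        r.append((L-L0)/0.002*0.5)
        return np.array(r)
    s=least_squares(res,[L0,tcp[1],0,0]);print('L,yc,yaw,pitch deg',s.x[:2].round(4),np.degrees(s.x[2:]).round(2),'res',s.fun.round(2))
E
python3 - <<'E'
from fit import *
p=read_camera('scene');s=observe();tcp=s['tool_pos']
fit(p,tcp,np.array([(80,492),(192,565),(385,155),(493,205)])/6+[190,150]-.5)
fit(p,tcp,np.array([(80,492),(192,565),(230,323),(340,392)])/6+[190,150]-.5)
E
```

```text
L,yc,yaw,pitch deg [ 0.152  -0.0391] [1.11 0.31] res [-0.57 -0.05  0.43  0.13 -1.18  1.21 -0.39]
L,yc,yaw,pitch deg [ 0.1519 -0.0385] [0.88 0.3 ] res [-0.57 -0.11  0.37  0.14 -0.35  0.48 -0.39]
```

The bar is level to about 0.3° and held firmly. Moving over the pack.

>>> apply_moves:
  motion:
    - {"offset": [0,-8,0],"rotation": [0,-0.002,0.005]}
    - {"offset": [-3,-14,0],"rotation": [0,-0.002,0.005]}
    - {"offset": [-4,-20,0],"rotation": [0,0,0]}
    - {"offset": [-4,-20,0],"rotation": [0,0,0]}
    - {"offset": [-4,-18,0],"rotation": [0,0,0]}
    - {"offset": [-3,-12,0],"rotation": [0,0,0]}
    - {"offset": [0,-6,0],"rotation": [0,0,0]}
    - {"offset": [0,0,0],"rotation": [0,0,0]}

```text
time: 11.3
tool_pos: [0.5082, -0.1408, 0.2014]
tool_rot: [-3.142, 0.002, 3.14]
contact_force: [-1.4, -0.5, -1.0]
opening: 0.0386
```

>>> apply_moves:
  motion:
    - {"offset": [1,-1,5],"rotation": [0,0,0]}
    - {"offset": [0,0,9],"rotation": [0,0,0]}
    - {"offset": [0,0,9],"rotation": [0,0,0]}
    - {"offset": [0,0,9],"rotation": [0,0,0]}
    - {"offset": [0,0,6],"rotation": [0,0,0]}
    - {"offset": [0,0,3],"rotation": [0,0,0]}
    - {"offset": [0,0,0],"rotation": [0,0,0]}

```text
time: 11.88
tool_pos: [0.5057, -0.1382, 0.1548]
tool_rot: [3.139, -0.002, -3.14]
contact_force: [0.3, -0.1, 0.0]
opening: 0.0384
```

```bash
python3 - <<'E'
from h import *
s=observe();print(s['tool_pos'],s['tool_rot'],s['contact_force'],s['torque'],s['opening'])
p=read_camera('scene');save(p,'s10.png')
cv2.imwrite('pics/crop10.png',cv2.resize(p['img'][165:275,135:265,::-1],None,fx=5,fy=5,interpolation=0))
p=read_camera('top');save(p,'t10.png')
cv2.imwrite('pics/tcrop10.png',cv2.resize(p['img'][100:250,310:430,::-1],None,fx=4,fy=4,interpolation=0))
E
```

```text
[ 0.50568288 -0.13816215  0.15476028] [ 3.13908973e+00 -1.85297331e-03 -3.13989691e+00] [ 0.34047173 -0.08195925  0.00309606] [0.0762341  0.09874486 0.02102296] 0.038419558979545944
```

View pics/crop10.png

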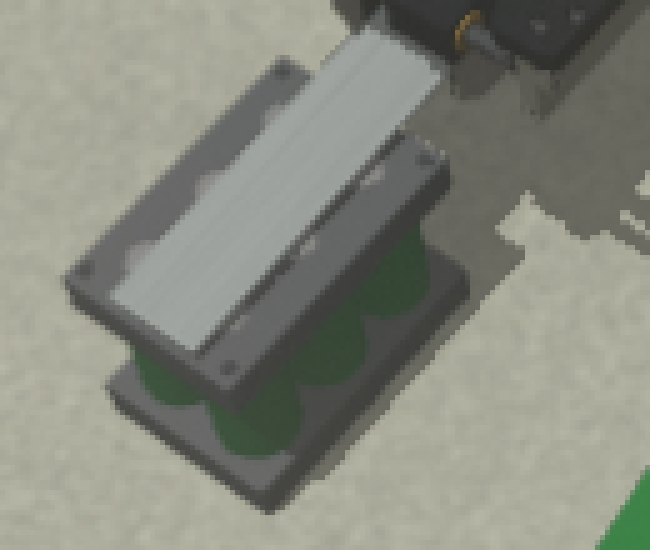

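View pics/tcrop10.png

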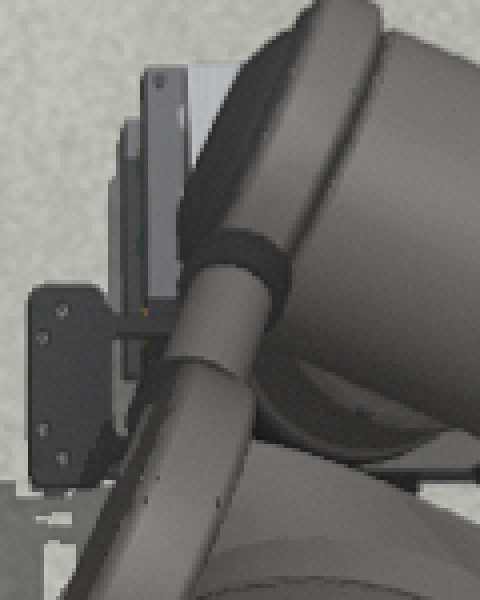

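```bash
python3 - <<'E'
from fit import *
p=read_camera('scene');s=observe();tcp=s['tool_pos'];print(tcp,s['tool_rot'])
px=np.array([(110,297),(197,356),(365,32),(437,82)])/5+[135,165]-.5
fit(p,tcp,px)
# image at bar top height
z=tcp[2]-0.0493
w=ray(p,px,z);print(w.round(4))
print('yaws',[np.degrees(np.arctan2(*(a-b)[1::-1])) for a,b in((w[0],w[2]),(w[1],w[3]))])
t=read_camera('top')
print(ray(t,np.array([(188,67),(189,160)])/4+[310,100]-.5,z)) # bar left edge
print(ray(t,np.array([(143,67)])/4+[310,100]-.5,.095))
E
```

```text
[ 0.50629556 -0.13863716  0.15602267] [ 3.14003092e+00  2.35327652e-04 -3.14013066e+00]
L,yc,yaw,pitch deg [ 0.1524 -0.1368] [1.52 0.18] res [-0.2   0.29  0.04 -0.26 -0.95  1.04 -0.28]
[[ 0.6587 -0.1526  0.1067]
 [ 0.6587 -0.1122  0.1067]
 [ 0.5199 -0.1544  0.1067]
 [ 0.5222 -0.1185  0.1067]]
yaws [np.float64(0.7510373509469696), np.float64(2.6032825635832686)]
[[ 0.65388611 -0.1169733   0.10672267]
 [ 0.61404102 -0.11678405  0.10672267]]
[[ 0.65772655 -0.09979861  0.095     ]]
```

>>> apply_moves:
  motion:
    - {"offset": [0,-2,2],"rotation": [0.001,0,0.005]}
    - {"offset": [0,-2,3],"rotation": [0,0,0.005]}
    - {"offset": [0,0,2],"rotation": [0,0,0]}

```text
time: 12.33
tool_pos: [0.5073, -0.1435, 0.1503]
tool_rot: [-3.14, 0.004, 3.132]
contact_force: [0.2, -0.1, 0.5]
opening: 0.0389
```

```bash
python3 - <<'E'
from h import *
p=read_camera('scene');save(p,'s11.png')
cv2.imwrite('pics/crop11.png',cv2.resize(p['img'][165:250,135:245,::-1],None,fx=7,fy=7,interpolation=0))
p=read_camera('top');save(p,'t11.png')
cv2.imwrite('pics/tcrop11.png',cv2.resize(p['img'][105:205,330:410,::-1],None,fx=6,fy=6,interpolation=0))
s=observe();print(s['tool_pos'],s['tool_rot'],s['contact_force'],s['torque'],s['opening'])
E
```

```text
[ 0.50707407 -0.1432035   0.15008042] [-3.14078404  0.00321344  3.13242998] [ 0.03823569  0.24102967 -0.91620278] [0.03810758 0.04783781 0.0479421 ] 0.03842634689140334
```

View pics/crop11.png

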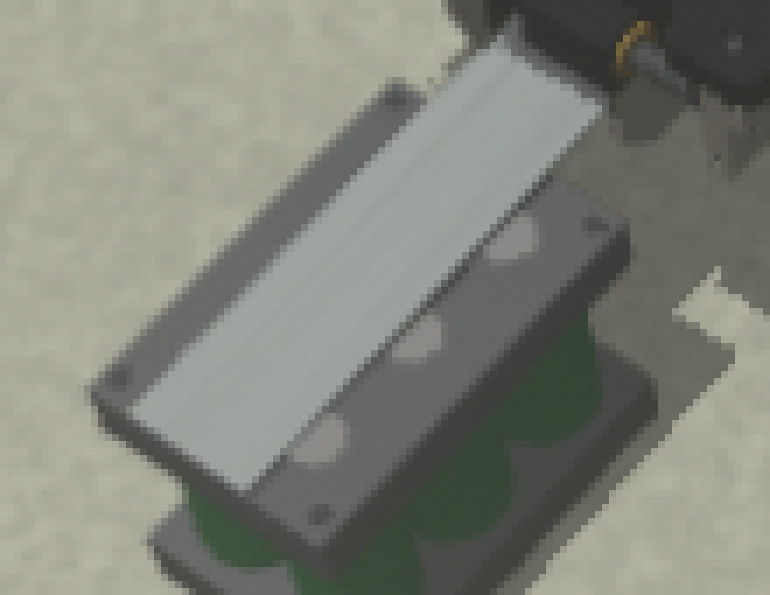

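View pics/tcrop11.png

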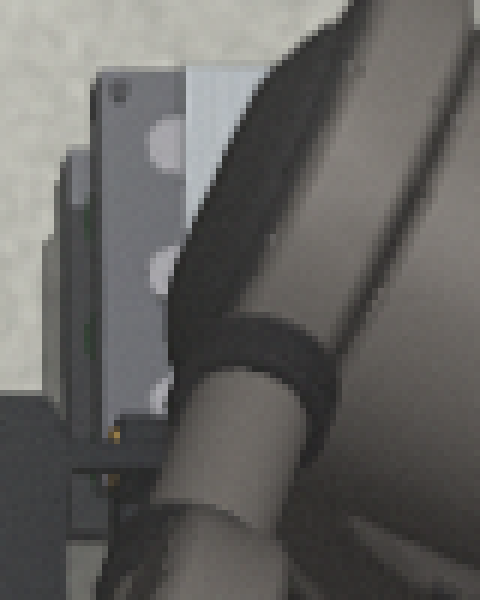

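```bash
python3 - <<'E'
from fit import *
p=read_camera('scene');t=read_camera('top')
f=lambda a:np.array(a)/7+[135,165]-.5
g=lambda a:np.array(a)/6+[330,105]-.5
print('pack scene',ray(p,f([(93,390),(325,548),(395,80),(630,235)]),.095).round(4))
z=.1008
w=ray(p,f([(130,410),(245,491),(425,108),(600,106),(425,295)]),z);print('bar scene',w.round(4))
print('yaws',[np.degrees(np.arctan2(*(a-b)[1::-1])) for a,b in((w[0],w[2]),(w[1],w[3]),(w[1],w[4]))])
print('pack top',ray(t,g([(93,69),(103,425)]),.095).round(4))
print('bar top',ray(t,g([(185,66),(185,210),(265,66)]),z).round(4))
# predict ideal bar (in place) corners in both images
E
```

```text
pack scene [[ 0.6581 -0.1773  0.095 ]
 [ 0.6581 -0.0993  0.095 ]
 [ 0.5406 -0.179   0.095 ]
 [ 0.5431 -0.0969  0.095 ]]
bar scene [[ 0.6589 -0.1622  0.1008]
 [ 0.6595 -0.123   0.1008]
 [ 0.5457 -0.163   0.1008]
 [ 0.5187 -0.126   0.1008]
 [ 0.5902 -0.1246  0.1008]]
yaws [np.float64(0.40663754220525355), np.float64(1.2183417413854454), np.float64(1.3053585880331915)]
pack top [[ 0.6582 -0.0994  0.095 ]
 [ 0.5561 -0.101   0.095 ]]
bar top [[ 0.6572 -0.1243  0.1008]
 [ 0.6158 -0.1236  0.1008]
 [ 0.6574 -0.1466  0.1008]]
```

>>> apply_moves:
  motion:
    - {"offset": [0,1.5,0],"rotation": [0,0,-0.003]}
    - {"offset": [0,1.3,0.5],"rotation": [0,0,0]}
    - {"offset": [0,0,1],"rotation": [0,0,0]}
    - {"offset": [0,0,0.5],"rotation": [0,0,0]}

```text
time: 12.87
tool_pos: [0.5073, -0.14, 0.1485]
tool_rot: [-3.14, 0.004, 3.136]
contact_force: [-0.4, -0.6, -1.2]
opening: 0.0387
```

>>> apply_moves:
  motion:
    - {"offset": [0,0,1],"rotation": [0,0.003,0]}
    - {"offset": [0,0,0.8],"rotation": [0,0.002,0]}

```text
time: 13.03
tool_pos: [0.5075, -0.1399, 0.1468]
tool_rot: [-3.14, -0.001, 3.136]
contact_force: [-1.0, 0.2, 2.6]
opening: 0.0387
```

```bash
python3 - <<'E'
from h import *
p=read_camera('scene');save(p,'s12.png')
cv2.imwrite('pics/crop12.png',cv2.resize(p['img'][165:250,135:245,::-1],None,fx=7,fy=7,interpolation=0))
p=read_camera('top');save(p,'t12.png')
cv2.imwrite('pics/tcrop12.png',cv2.resize(p['img'][105:205,330:410,::-1],None,fx=6,fy=6,interpolation=0))
s=observe();print(s['tool_pos'],s['tool_rot'],s['contact_force'],s['torque'],s['opening'])
E
```

```text
[ 0.50747505 -0.13989456  0.14687405] [-3.14034412e+00 -6.80510414e-04  3.13626336e+00] [-1.05722313  0.59839063  1.59760891] [0.08846958 0.09646657 0.0161328 ] 0.038670737742402976
```

View pics/crop12.png

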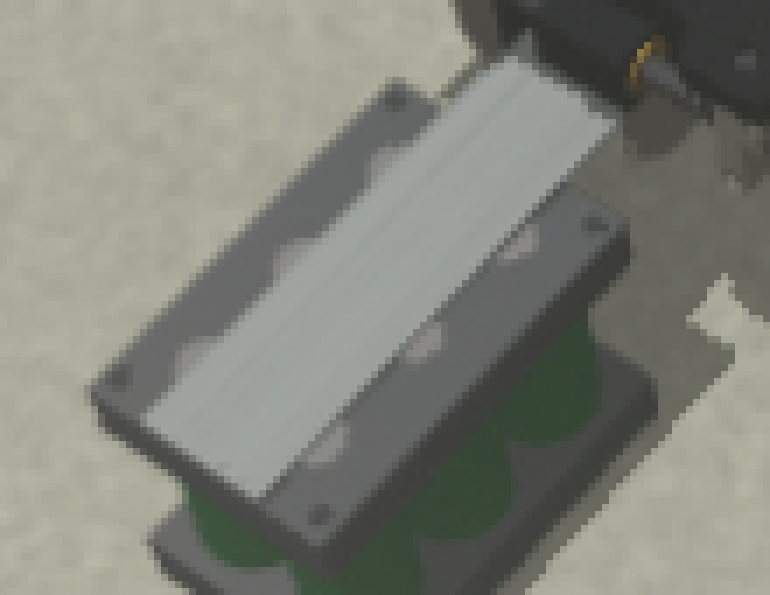

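View pics/tcrop12.png

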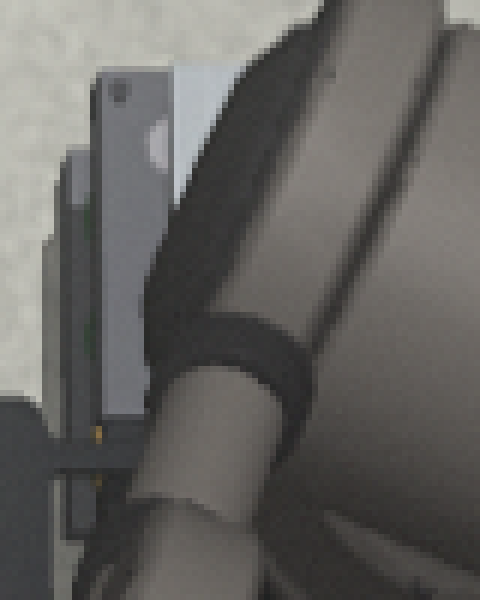

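```bash
python3 - <<'E'
from fit import *
p=read_camera('scene');t=read_camera('top')
f=lambda a:np.array(a)/7+[135,165]-.5
g=lambda a:np.array(a)/6+[330,105]-.5
w=ray(p,f([(145,415),(258,498),(440,118),(615,122)]),.098);print('bar scene',w.round(4))
print('yaws',[np.degrees(np.arctan2(*(a-b)[1::-1])) for a,b in((w[0],w[2]),(w[1],w[3]))])
print('bar top',ray(t,g([(173,66),(174,205)]),.098).round(4))
print('ideal scene', ((proj(p,[[.6588,-.1608,.098],[.6588,-.1208,.098],[.5388,-.1608,.098],[.5388,-.1208,.098],[.6588,-.1808,.095],[.6588,-.1008,.095]])+.5-[135,165])*7).round())
E
```

```text
bar scene [[ 0.6569 -0.1598  0.098 ]
 [ 0.6582 -0.1206  0.098 ]
 [ 0.5446 -0.1593  0.098 ]
 [ 0.5191 -0.1211  0.098 ]]
yaws [np.float64(-0.23480417616347563), np.float64(0.1942832325862764)]
bar top [[ 0.6582 -0.1214  0.098 ]
 [ 0.618  -0.1211  0.098 ]]
ideal scene [[137. 418.]
 [256. 499.]
 [450. 101.]
 [567. 173.]
 [ 81. 385.]
 [319. 547.]]
```

The bar rests on the pack. Its far end is at 0.658 against the pack edge at 0.6585, y is -0.140 and the yaw is about 0. Releasing.

>>> apply_moves:
  motion:
    - {"offset": [0,0,0],"rotation": [0,0,0]}
    - {"offset": [0,0,0],"rotation": [0,0,0]}
    - {"offset": [0,0,0],"rotation": [0,0,0]}
    - {"offset": [0,0,0],"rotation": [0,0,0]}
    - {"offset": [0,0,0],"rotation": [0,0,0]}
    - {"offset": [0,0,0],"rotation": [0,0,0]}
  grip: 0

```text
time: 13.73
tool_pos: [0.5074, -0.14, 0.1466]
tool_rot: [-3.14, -0.001, 3.136]
contact_force: [0.1, 0.8, -0.5]
opening: 0.0742
```

>>> apply_moves:
  motion:
    - {"offset": [0,0,0],"rotation": [0,0,0]}
    - {"offset": [0,0,0],"rotation": [0,0,0]}
    - {"offset": [0,0,-8],"rotation": [0,0,0]}
    - {"offset": [0,0,-15],"rotation": [0,0,0]}
    - {"offset": [0,0,-25],"rotation": [0,0,0]}
    - {"offset": [0,0,-30],"rotation": [0,0,0]}
    - {"offset": [0,0,-30],"rotation": [0,0,0]}
    - {"offset": [20,25,-10],"rotation": [0,0,0]}
    - {"offset": [20,30,0],"rotation": [0,0,0]}
    - {"offset": [10,35,0],"rotation": [0,0,0]}
    - {"offset": [0,35,0],"rotation": [0,0,0]}
    - {"offset": [0,35,0],"rotation": [0,0,0]}

```text
time: 14.73
tool_pos: [0.4572, 0.0195, 0.2757]
tool_rot: [-3.138, 0.005, 3.125]
contact_force: [1.0, -0.2, -0.5]
opening: 0.0916
```

>>> apply_moves:
  motion:
    - {"offset": [0,30,0],"rotation": [0,0,0]}
    - {"offset": [0,30,0],"rotation": [0,0,0]}
    - {"offset": [0,30,0],"rotation": [0,0,0]}
    - {"offset": [0,25,0],"rotation": [0,0,0]}
    - {"offset": [0,10,0],"rotation": [0,0,0]}
    - {"offset": [0,0,0],"rotation": [0,0,0]}

```text
time: 15.23
tool_pos: [0.4566, 0.1565, 0.2807]
tool_rot: [-3.141, 0.011, 3.131]
contact_force: [-0.8, 0.0, -0.3]
opening: 0.0916
```

```bash
python3 - <<'E'
from h import *
p=read_camera('scene');save(p,'s13.png')
p=read_camera('top');save(p,'t13.png')
cv2.imwrite('pics/tcrop13.png',cv2.resize(p['img'][100:250,320:420,::-1],None,fx=4,fy=4,interpolation=0))
s=observe();print(s['time'],s['tool_pos'],s['contact_force'])
E
```

```text
15.3333 [0.45680562 0.15458463 0.28046184] [ 0.23317641 -0.20867826 -0.13773293]
```

View pics/s13.png

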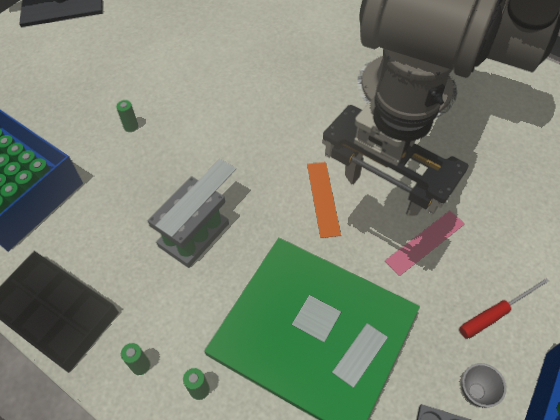

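View pics/tcrop13.png

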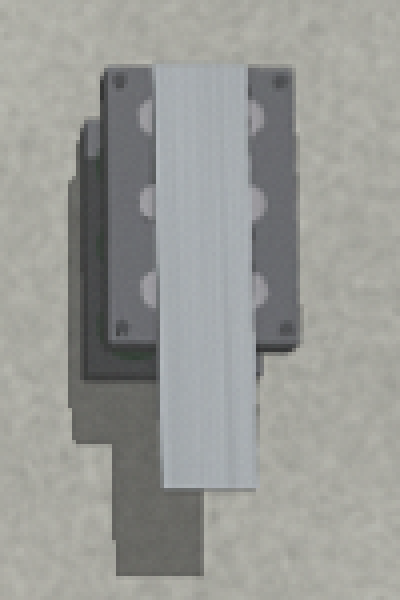

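```bash
python3 - <<'E'
from h import *
t=read_camera('top')
g=lambda a:np.array(a)/4+[320,100]-.5
w=ray(t,g([(154,65),(247,65),(163,489),(256,489)]),.098);print(w.round(4),w.mean(0))
v=w[0]+w[1]-w[2]-w[3];print(np.degrees(np.arctan2(v[1],v[0])))
w=ray(t,g([(103,67),(295,67),(108,344),(299,344)]),.095);print(w.round(4),w.mean(0))
v=w[0]+w[1]-w[2]-w[3];print(np.degrees(np.arctan2(v[1],v[0])))
E
```

```text
[[ 0.6577 -0.1208  0.098 ]
 [ 0.658  -0.1599  0.098 ]
 [ 0.4786 -0.1218  0.098 ]
 [ 0.4789 -0.1597  0.098 ]] [ 0.56832256 -0.14057089  0.098     ]
0.12293847632170686
[[ 0.6577 -0.0998  0.095 ]
 [ 0.6583 -0.1808  0.095 ]
 [ 0.539  -0.1005  0.095 ]
 [ 0.5396 -0.1794  0.095 ]] [ 0.59865772 -0.14011042  0.095     ]
-0.16565685080701642
```

The top view puts the bar's centre 30.3 mm on the robot's side of the pack centre and 0.5 mm off its centreline, with about 0.3° between them. Handing in.

```bash
python3 -c "
from cell import *
print(hand_in())"
```

```text
the job is handed in; nothing more can be done
None
```

The long bar now lies flat along the middle of the cell pack's top, and I've handed the job in. I pressed it with closed fingertips and slid it out over the front edge of the plate until about 62 mm stuck out. Then I gripped that end by its sides, lifted it level, lowered it onto the pack and let go.

**Last checks (top camera):**

| | Measured | Wanted |
|---|---|---|
| Bar centre relative to pack centre, along x | -30.3 mm | -30 mm |
| Bar off the pack's centreline | 0.5 mm | 0 |
| Turn between bar and pack | about 0.3° | 0° |
| Far ends | level to within a millimetre | level |

- **Robot:** the arm was well clear of everything, and the clock read about 15.4 s. The highest contact force I read was about 10 N, against the 40 N limit.
- **Other parts:** the short bar, the square sheet and the orange and pink bars look unmoved.

**Disagreements on the way:**
- **Start position:** the bar's near end started about 59 mm behind the front edge, not the 10–40 mm described; both cameras agreed on this.
- **Camera mismatch:** while the bar hovered about 11 mm above the pack, the two cameras differed by about 4 mm in its position. They agreed within about 1 mm once it touched down, and I re-checked there before letting go.
- **Gripper reading:** the gripper read 38.5 mm on the 40 mm bar. It held without slipping.

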